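Raise the bench hood's sash to the diamond marker

TASK

Push the window of the clear bench hood up from beneath its lip, with the fingertips or the outside of the fingers, until the lip is level with the diamond-shaped marker on the rail beside it (the round marker is someone else's setting), then come away and leave it standing there. Do not pinch the lip, and leave all the other things on the bench and in the hood, the markers too, where they are.

Things in the scene. Friction and masses are not known exactly. Their poses are not given: they have to be found in the camera images.
- hood: Fixed bench hood, 430 mm wide, 320 tall. Origin on the bench, before the middle of its window; x into the hood (away from the robot), y to its left, z up. Grey deck 18 mm thick from x = -50 to 280. The window leans back (towards +x) 35 degrees from upright and slides up along that slope between two posts, 24 mm wide, at y = -142, 142; its plane meets the deck's top at x = 0.
- sash (a joint): How far the sliding window (clear pane in an aluminium frame) stands up its slope from its lowest position, m, 0 to 0.20. A hidden counterweight carries it: it stays wherever it is left, and moving it along the slope takes 3 to 6 N (more when moved fast: 8 N per m/s on top).
- lip_mid (a point): Middle of the window's lip: an aluminium ledge with a black cover on top, 340 mm long, 40 deep, 14 thick, square to the window on its front. z: up the slope, the way it slides; -x: square out of the window, to the robot and upward; y: along the lip. Underside 7 mm below (-z), outer edge 20 mm out (-x), pane 32 mm behind (+x). Lowest, it is 132 mm above the bench. Below it is open air.
- diamond_mid (a point): Middle of the height marker to use: a flat black diamond (square stood on its corner, 37 mm corner to corner), clamped tight on the steel rail that runs parallel to the window's slope, just beyond the lip's left end (hood's y = 196 mm), facing the robot. Axes as the lip's: lip and marker are level when the middle of the lip's thickness lies at the same z along the slope as this point.
- round_mid (a point): Middle of the other marker, a flat black disc, 28 mm across, on the rail beyond the lip's right end (hood's y = -196 mm). Axes as the lip's. Not to be used.
- board: Bystander: small green circuit board, 55 x 85 mm, lying on the hood's deck behind the window. Origin at the centre of its underside.
- flux_jar: Bystander: small jar, 36 mm across, 45 mm tall, standing on the hood's deck behind the window. Origin at the centre of its underside.
- solder_reel: Bystander: grey reel, 52 mm across, 36 mm tall, standing on the bench before the hood, right of its middle. Origin at the centre of its underside.
- screwdriver: Bystander: screwdriver, 160 mm long, lying on the bench before the hood, left of its middle. Origin at the centre of its underside.
- breadboard: Bystander: white breadboard, 55 x 165 mm, 17 mm tall, lying on the bench on the right. Origin at the centre of its underside.
- power_bank: Bystander: grey power bank, 65 x 100 x 22 mm, lying on the bench on the left. Origin at the centre of its underside.
- bottle: Bystander: clear bottle, 64 mm across, 200 mm tall, standing left of the hood. Origin at the centre of its underside.

How it is judged:
By the outcome, as a careful person would: the job done as asked, in the order asked, and still so for the second after the job is handed in, with the robot touching nothing.
It also fails if it takes over 38 s, if anything falls off the work surface, if the arm or the gripper's body presses on something with over 40 N, if the wrist force passes 120 N, or if a joint passes its speed limit or range.

ROBOT

A 7-joint arm with a two-finger parallel gripper is mounted at the origin on the work surface. World frame = base frame: x ahead of the robot, y to its left, z up, the work surface at z = 0. Lengths are in mm, angles in rad, forces in N, time in s.
With the tool pointing down it reaches from about 400 to 875 mm from the base axis. Payload 6.5 kg.
Tool frame: the origin (TCP) lies on the centre line of the jaws, within the pads' length; the fingertips stand 14 mm ahead of it and the grasp point (between the pads) lies 5 mm behind it; y points along the fingers, x is the direction in which the jaws open and shut, and the axes are right-handed (so a half turn about y gives the same grasp; the last joint's range is limited). The gripper opens to 88 mm and grips with 3 to 60 N. Pads are 18 mm wide; open, the fingers measure 123 mm over their backs; the gripper's body (75 mm by 187 mm) begins 45 mm behind the grasp point.
Start: joints at [1.113, 0.536, -0.004, 1.538, 0.003, 1.067, -0.071], TCP at [248.2, -600.739, 252.716] pointing down, gripper open.
Joint ranges: [-2.7, 2.7], [-0.37, 2.16], [-1.27, 1.26], [0.24, 2.4], [-1.31, 4.45], [0.19, 1.91], [-2.76, 2.76]. Speed limits (rad/s): [2.39, 2.39, 3.14, 3.14, 3.14, 3.14, 3.14].

INTERFACE

Orientations are given as a unit quaternion [x, y, z, w].
In Python, from workcell import manip gives the robot as it stands.
- The arm moves only by the tool send_rows, never from a script. Its argument "deltas" is a list of rows, each a list of 7 numbers: the turn, a rotation vector about the world's x, y, z in units of 5 degrees (1.0 is 5 degrees), then the shift along the world's x, y, z in units of 40 mm (1.0 is 40 mm), then the gripper command: -1 is shut, 1 is fully open, values between are in proportion. In form: [[rx, ry, rz, dx, dy, dz, jaw], ...]. A call has exactly 10 rows; each row shifts and turns the pose as measured when the row begins; what a row does not reach is not made up. A row lasts 1/12 s, in which the tool goes at most 41.7 mm and 7.16 degrees, less where a joint would pass 70% of its speed; a pose out of reach is approached as far as the arm can. A call is refused whole if a number of a shift passes 1 or a number of a turn 1, either way. A call with a gripper value outside its range is refused whole. The fingers move at their own pace and stop on an object; "force" is the grip in N (left out, the last holds). Time passes only in rows, so rows that do not move let the fingers close, or fill a call up. It gives the time, the measured TCP pose, the force and the opening at its end, in the units of the state.
- manip.state(): the state, without advancing time (a new reading comes with each control period).
- manip.read_camera(name): name is "side" or "top"; returns a dict with "img" (420x560x3 uint8, red, green, blue), "fovy" (degrees; the focal length in pixels is half the picture's height over the tangent of half this angle, whatever the lens; pixels are square), "cx", "cy" (the principal point, pixels), "k1" (the pictures are not rectified: a ray, as slopes to the right and down, at radius r is drawn at 1 + k1 r^2 times it, then the intrinsics apply), "world_from_camera" (4x4, takes a point from camera to world coordinates). Camera axes: x right, y up, looking along -z (the intrinsics and any distortion apply to the point x, -y, -z); pixel columns grow to the right and rows downward; lengths in mm; the calibration is good to about 2 mm. A picture is of the moment at which its call begins. There is no depth.
- manip.finish_job(): hands the job in, once; it reports no verdict.
The state is a dict: "time": time; "joint_positions": joint angles; "qvel": joint speeds; "tau": joint torques, N m; "position": TCP position; "eef_rot": TCP orientation; "force": force on the tool from outside, world axes, zero at the start; "moment": the same for the moment, N m; "gripper_width": finger opening in mm.
Only numpy, scipy, OpenCV 4.12 (cv2) and the standard library are available. Lean on these libraries where they do the work, as an engineer would, in place of code of your own. Each camera call takes 0.05 s, during which the arm holds its last target. There are 200 camera calls.

## Working session

There is one attempt and no reset: what is moved stays moved. The work goes in short steps, Python scripts to look and compute and a tool call to move; the robot and the scene stay as the last step left them, time stands still between calls to the robot, and variables do not carry over. Pictures are saved under pics/ and viewed, about 8 in all and at most 12, crops included, and the job is handed in when it is done.

Besides the shell and the picture viewer there is one more tool, called after ">>>" as a command line: name --pt "numbers of a row" for each row, then --argument value for the rest. send_rows: Moves the arm, as the interface text tells. Its arguments: {"type":"object","properties":{"deltas":{"type":"array"},"force":{"type":"number"}},"required":["deltas"]}

```bash
mkdir -p pics; cat > h.py <<'E'
import numpy as np, cv2
from workcell import manip
def snap(n,f):
    c=manip.read_camera(n); cv2.imwrite(f,c["img"][:,:,::-1]); np.save(f+'.npy',{k:v for k,v in c.items()},allow_pickle=True); return c
def K(c):
    f=c["img"].shape[0]/2/np.tan(np.radians(c["fovy"])/2); return np.array([[f,0,c["cx"]],[0,f,c["cy"]],[0,0,1.]])
def inv(c):
    T=np.array(c["world_from_camera"]); return T
def ray(c,p):
    q=np.linalg.inv(K(c))@[p[0],p[1],1]; d=q[:2]; u=d.copy()
    for _ in range(30): u=d/(1+c["k1"]*(u@u))
    T=inv(c); v=T[:3,:3]@[u[0],-u[1],-1]; return T[:3,3],v/np.linalg.norm(v)
def proj(c,P):
    T=inv(c); X=T[:3,:3].T@(np.array(P)-T[:3,3]); u=np.array([X[0],-X[1]])/-X[2]; u=u*(1+c["k1"]*(u@u)); return (K(c)@[u[0],u[1],1])[:2]
def tri(*cp):
    A=0;b=0
    for c,p in cp:
        o,v=ray(c,p); M=np.eye(3)-np.outer(v,v); A=A+M; b=b+M@o
    return np.linalg.solve(A,b)
def load(f): return np.load(f+'.npy',allow_pickle=True).item()
E
python3 - <<'E'
from h import *
a=snap('side','pics/s1.png');b=snap('top','pics/t1.png')
for c in(a,b): print({k:v for k,v in c.items() if k!='img'})
print(manip.state())
E
```

```text
{'fovy': 57.91373753790161, 'cx': 280.36251658567556, 'cy': 211.704828293119, 'k1': -0.005638997754819822, 'world_from_camera': array([[-7.00128265e-01,  3.43256699e-01, -6.26095242e-01,
        -1.63276914e+02],
       [-7.14017090e-01, -3.36690739e-01,  6.13855799e-01,
         6.41490081e+02],
       [-9.03547560e-05,  8.76820497e-01,  4.80817852e-01,
         6.77014366e+02],
       [ 0.00000000e+00,  0.00000000e+00,  0.00000000e+00,
         1.00000000e+00]])}
{'fovy': 45.93155104952646, 'cx': 279.97806993251413, 'cy': 207.5084151878795, 'k1': -0.1477214670107204, 'world_from_camera': array([[-8.18453234e-03,  9.92445946e-01, -1.22409388e-01,
         3.24321594e+02],
       [-9.99909272e-01, -6.81281187e-03,  1.16203689e-02,
         9.18570099e+00],
       [ 1.06986359e-02,  1.22493390e-01,  9.92411663e-01,
         1.57741770e+03],
       [ 0.00000000e+00,  0.00000000e+00,  0.00000000e+00,
         1.00000000e+00]])}
{'time': 0.1, 'joint_positions': array([ 1.11286516,  0.53708327, -0.00441329,  1.53877981,  0.00263294,
        1.06731512, -0.07121532]), 'qvel': array([-0.00047732,  0.00012477,  0.00116988, -0.00405747, -0.0004231 ,
        0.00076686, -0.00180419]), 'tau': array([ 1.90367449e-03, -5.72080564e+01,  9.93544981e-01, -2.52230984e+01,
       -5.61586360e-02,  1.33972909e-02,  2.35815548e-05]), 'position': array([ 247.921914  , -600.27482417,  251.92941232]), 'eef_rot': array([-0.58749485,  0.3936103 , -0.39262369,  0.58801988]), 'force': array([ 1.07834753, -0.89645878,  0.18559666]), 'moment': array([ 0.00540436,  0.00623848, -0.0285961 ]), 'gripper_width': 88.28745068874464}
```

View pics/s1.png

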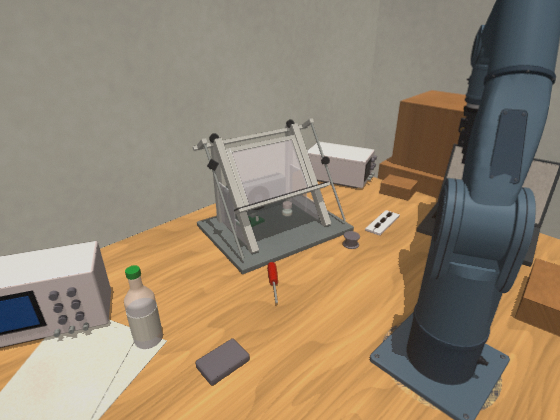

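View pics/t1.png

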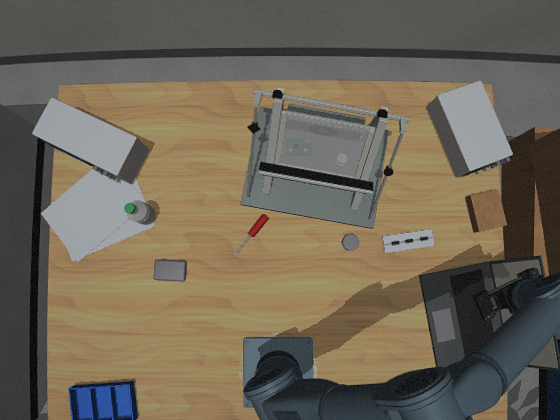

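The side view shows the lip from about (237,208) to (328,185), the diamond at (213,165) and the disc at (325,160). The top view shows the lip from (260,168) to (372,187), the diamond at (254,127) and the disc at (389,171). Zooming both for accuracy.

```bash
python3 - <<'E'
from h import *
a=load('pics/s1.png')['img'];b=load('pics/t1.png')['img']
r=lambda i,x,y,w,h,s:cv2.resize(i[y:y+h,x:x+w,::-1],None,fx=s,fy=s,interpolation=cv2.INTER_CUBIC)
cv2.imwrite('pics/z1.png',r(a,190,115,160,120,5)); cv2.imwrite('pics/z2.png',r(b,240,85,180,135,4.4444))
E
```

```text
(no output)
```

View pics/z1.png

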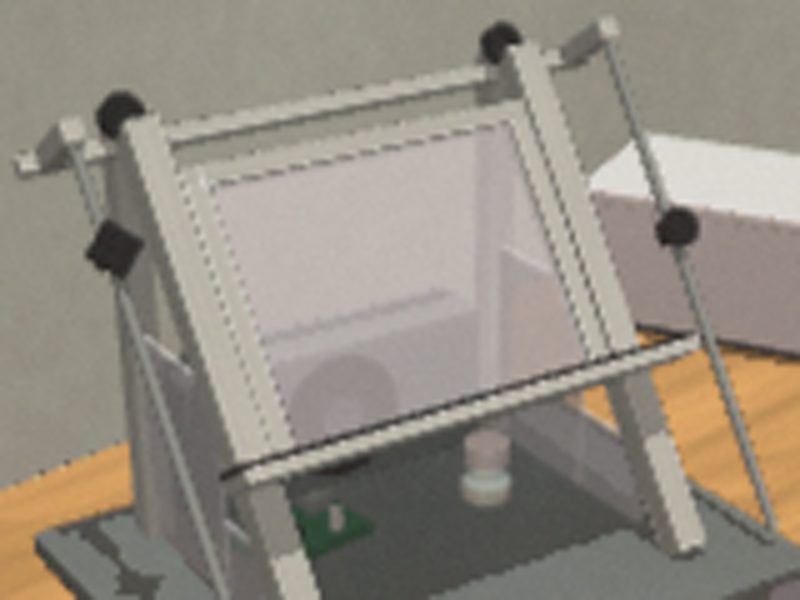

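View pics/z2.png

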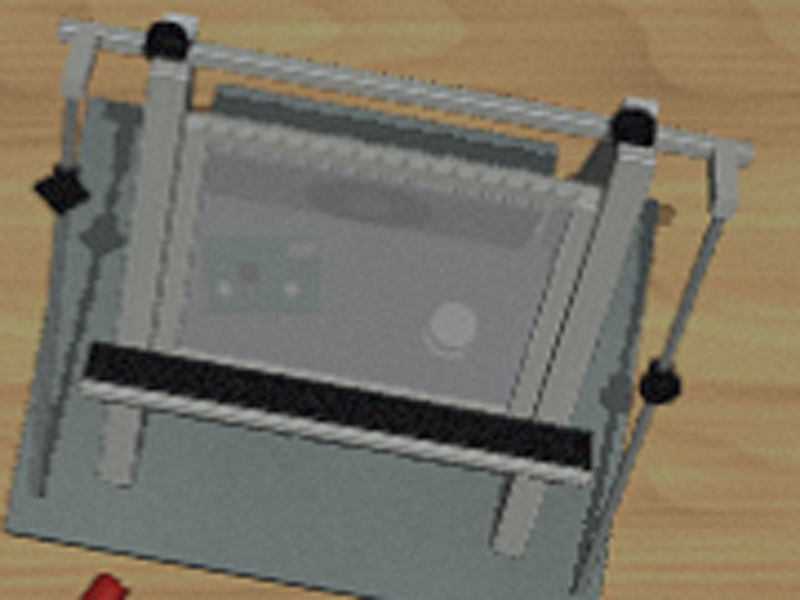

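```bash
cat > m.py <<'E'
from h import *
from scipy.optimize import least_squares
s=np.sin(np.radians(35)); co=np.cos(np.radians(35))
zl=np.array([s,0,co]); xl=np.array([co,0,-s]); yl=np.array([0,1.,0])
def lip(S): return np.array([0,0,132.])+0+ (np.array([0,0,18])+116.8*zl-32*xl-np.array([0,0,132.]))+S*zl
def H(p,X):
    c,q=np.cos(p[2]),np.sin(p[2]); X=np.array(X); return np.array([p[0]+c*X[0]-q*X[1],p[1]+q*X[0]+c*X[1],X[2]])
E
cat > fit.py <<'E'
from m import *
a=load('pics/s1.png');b=load('pics/t1.png')
A=lambda X,Y:(190+(X+.5)/5-.5,115+(Y+.5)/5-.5); B=lambda X,Y:(240+(X+.5)/4.4444-.5,85+(Y+.5)/4.4444-.5)
D=[(a,A(114,249)),(b,B(62,190))];R=[(a,A(677,228)),(b,B(660,384))]
L=[(a,A(248,468)),(b,B(83,380))];Q=[(a,A(697,335)),(b,B(591,470))]  # outer upper corners of the lip
for n,x in zip('DRLQ',(D,R,L,Q)): print(n,tri(*x).round(1))
def pts(p):
    m=lip(p[3]); mk=lambda y,d,h:np.array([0,y,18])+d*xl+h*zl
    return [(H(p,m-20*xl+7*zl+170*yl),L),(H(p,m-20*xl+7*zl-170*yl),Q),(H(p,mk(196,p[6],p[4])),D),(H(p,mk(-196,p[6],p[5])),R)]
def res(p): return np.concatenate([proj(c,P)-q for P,o in pts(p) for c,q in o]+[[ (p[6]+20)/40]])
r=least_squares(res,[700,0,-.1,30,200,150,-20]); p=r.x
print(p.round(3)); print(res(p).round(2)); print('lip t',116.8+p[3],'diamond t',p[4],'rise',p[4]-116.8-p[3])
print('lip world',H(p,lip(p[3])),'at target',H(p,lip(p[4]-116.8)))
np.save('p.npy',p)
E
python3 fit.py
```

```text
D [705.8  63.9 270.6]
R [ 594.8 -313.7  212.3]
L [607.9  53.6 161.1]
Q [ 546.7 -278.7  159.6]
[ 5.41628e+02 -1.05658e+02 -1.80000e-01  1.37370e+01  2.82075e+02
  2.10227e+02 -3.72780e+01]
[-0.96  0.3  -0.09  0.46 -0.27 -0.33  0.55  0.25  0.04  0.01  0.13 -0.02
  0.16  0.1   0.24 -0.09 -0.43]
lip t 130.53738064887537 diamond t 282.0753393934016 rise 151.53795874452618
lip world [ 589.50083597 -114.3787572   143.28440818] at target [ 675.01211179 -129.95647019  267.41703687]
```

```bash
cat > goal.py <<'E'
from m import *
from scipy.spatial.transform import Rotation as Ro
p=np.load('p.npy'); st=manip.state()
Hr=Ro.from_euler('z',p[2]).as_matrix(); XL,YL,ZL=Hr@xl,Hr@yl,Hr@zl
def goalR(R,tilt=35):
    t=np.radians(tilt); y=Hr@np.array([np.cos(t),0,-np.sin(t)])
    best=None
    for sg in (1,-1):
        x=sg*YL; G=Ro.from_matrix(np.c_[x,y,np.cross(x,y)]); v=(G*R.inv()).as_rotvec()
        if best is None or np.linalg.norm(v)<np.linalg.norm(best): best=v
    return best
R=Ro.from_quat(st['eef_rot']); P=np.array(st['position'])
if __name__=='__main__':
    print('t',st['time'],'P',P.round(1),'q',np.round(st['joint_positions'],2),'F',np.round(st['force'],1))
    print('R',R.as_matrix().round(2).tolist())
    for t in(35,20,0): print(t,'turn units',(np.degrees(goalR(R,t))/5).round(2))
    L=H(p,lip(p[3])); T=H(p,lip(p[4]-116.8)); print('XL',XL.round(3),'YL',YL.round(3),'ZL',ZL.round(3))
    tip=P+14*R.as_matrix()[:,1]; d=tip-L; print('tip rel start lip (xl,yl,zl)',d@XL,d@YL,d@ZL,'rel target zl',(tip-T)@ZL)
E
python3 goal.py
```

```text
t 0.1 P [ 247.9 -600.3  251.9] q [ 1.11  0.54 -0.    1.54  0.    1.07 -0.07] F [ 1.1 -0.9  0.2]
R [[0.38, -0.0, 0.92], [-0.92, 0.0, 0.38], [-0.0, -1.0, -0.0]]
35 turn units [  1.16 -11.08  -6.05]
20 turn units [  1.48 -14.1   -5.72]
0 turn units [  1.91 -18.11  -5.15]
XL [ 0.806 -0.147 -0.574] YL [0.179 0.984 0.   ] ZL [ 0.564 -0.103  0.819]
tip rel start lip (xl,yl,zl) -258.23772867633505 -539.2298673163804 -65.27976691617383 rel target zl -216.8177256607
```

>>> send_rows --pt "0.06 -0.55 -0.3 0.31 0.63 0 -1" --pt "0.06 -0.55 -0.3 0.31 0.63 0 -1" --pt "0.06 -0.55 -0.3 0.31 0.63 0 -1" --pt "0.06 -0.55 -0.3 0.31 0.63 0 -1" --pt "0.06 -0.55 -0.3 0.31 0.63 0 -1" --pt "0.06 -0.55 -0.3 0.31 0.63 0 -1" --pt "0.06 -0.55 -0.3 0.31 0.63 0 -1" --pt "0.06 -0.55 -0.3 0.31 0.63 0 -1" --pt "0.06 -0.55 -0.3 0.31 0.63 0 -1" --pt "0.06 -0.55 -0.3 0.31 0.63 0 -1" --force 10

```text
time: 0.93
position: [372.2, -340.9, 248.4]
eef_rot: [-0.398, 0.327, -0.591, 0.621]
force: [2.7, -0.1, 0.3]
gripper_width: 23.4
```

```bash
python3 goal.py
```

```text
t 0.9333 P [ 372.2 -340.9  248.4] q [ 1.14  0.2  -0.3   2.17 -0.63  0.52 -0.09] F [ 2.7 -0.1  0.3]
R [[0.09, 0.47, 0.88], [-0.99, -0.01, 0.11], [0.06, -0.88, 0.47]]
35 turn units [ 0.46 -5.42 -2.85]
20 turn units [ 0.31 -8.42 -2.68]
0 turn units [  0.08 -12.42  -2.39]
XL [ 0.806 -0.147 -0.574] YL [0.179 0.984 0.   ] ZL [ 0.564 -0.103  0.819]
tip rel start lip (xl,yl,zl) -189.69730873822454 -260.82923038648863 -19.51255121198662 rel target zl -171.05050995651277
```

>>> send_rows --pt "0 -0.2 -0.2 0.6 0.5 0 -1" --pt "0 -0.2 -0.2 0.6 0.5 0 -1" --pt "0 -0.2 -0.2 0.6 0.5 0 -1" --pt "0 -0.2 -0.2 0.6 0.5 0 -1" --pt "0 -0.2 -0.2 0.5 0.6 0 -1" --pt "0.05 -0.5 -0.3 0.2 0.6 -0.1 -1" --pt "0.05 -0.5 -0.3 0.1 0.7 -0.1 -1" --pt "0.05 -0.5 -0.3 0 0.7 -0.1 -1" --pt "0.05 -0.5 -0.3 0 0.7 -0.1 -1" --pt "0.05 -0.5 -0.3 0 0.7 -0.1 -1"

```text
time: 1.77
position: [490.7, -182.7, 245.6]
eef_rot: [0.33, -0.318, 0.65, -0.606]
force: [-0.5, 0.1, 0.0]
gripper_width: 0.6
```

```bash
python3 goal.py
```

```text
t 1.7667 P [ 490.7 -182.7  245.6] q [ 0.1   0.13  0.28  2.34 -1.22  0.2  -0.09] F [-0.5  0.1  0. ]
R [[-0.05, 0.58, 0.81], [-1.0, -0.06, -0.01], [0.04, -0.81, 0.58]]
35 turn units [ 0.04 -3.94 -1.43]
20 turn units [-0.31 -6.92 -1.33]
0 turn units [ -0.78 -10.89  -1.17]
XL [ 0.806 -0.147 -0.574] YL [0.179 0.984 0.   ] ZL [ 0.564 -0.103  0.819]
tip rel start lip (xl,yl,zl) -115.13741884494105 -84.38064381956754 30.424457535765843 rel target zl -121.11350120876031
```

```bash
cat > fk.py <<'E'
import numpy as np, itertools
from scipy.spatial.transform import Rotation as Ro
from scipy.optimize import least_squares
D=[([1.11286516,.53708327,-.00441329,1.53877981,.00263294,1.06731512,-.07121532],[247.92,-600.27,251.93],[-.58749485,.3936103,-.39262369,.58801988])]
Z=lambda a:Ro.from_euler('z',a); Y=lambda a:Ro.from_euler('y',a)
def fk(q,s,L,C=None):
    h,a,b,t,e=L
    R=Z(s[0]*q[0])*Y(q[1]); p=np.array([0,0,h])+R.apply([0,0,0])
    R=R*Z(s[1]*q[2]); p=p+R.apply([e,0,a]); R=R*Y(q[3])*Z(s[2]*q[4]); p=p+R.apply([-e,0,b]); R=R*Y(q[5])*Z(s[3]*q[6]); p=p+R.apply([0,0,t])
    return p,(R*C if C is not None else R)
E
python3 - <<'E'
from fk import *
# rows 2,3 from the printed rotation & joints
D.append(([1.14,.2,-.3,2.17,-.63,.52,-.09],[372.2,-340.9,248.4],[-.398,.327,-.591,.621]))
D.append(([.1,.13,.28,2.34,-1.22,.2,-.09],[490.7,-182.7,245.6],[.33,-.318,.65,-.606]))
for s in itertools.product([-1,1],repeat=4):
    C=[(fk(q,s,[0]*5)[1].inv()*Ro.from_quat(o)) for q,_,o in D]
    e=[(C[0].inv()*c).magnitude() for c in C]
    if max(e)<.15:
        r=least_squares(lambda L:np.concatenate([fk(q,s,L)[0]-p for q,p,_ in D]),[330,400,400,200,0]); print(s,np.round(e,3),r.x.round(1),r.fun.round(1),C[0].as_matrix().round(2).tolist())
E
```

```text
(-1, -1, -1, -1) [0.    0.009 0.008] [268.7 498.4 383.5 277.9  40.9] [ 39.   22.5  -3.6  15.3  -8.5   6.  -12.5   6.5  -2.4] [[-1.0, 0.0, -0.0], [-0.0, -0.0, 1.0], [0.0, 1.0, 0.0]]
(-1, -1, -1, 1) [0.    0.047 0.03 ] [268.7 498.4 383.5 277.9  40.9] [ 39.   22.5  -3.6  15.3  -8.5   6.  -12.5   6.5  -2.4] [[-0.99, 0.0, -0.14], [-0.14, 0.0, 0.99], [0.0, 1.0, 0.0]]
```

```bash
cat > fk.py <<'E'
import numpy as np
from scipy.spatial.transform import Rotation as Ro
from scipy.optimize import least_squares
Z=lambda a:Ro.from_euler('z',-a); Y=lambda a:Ro.from_euler('y',a)
C=Ro.from_matrix([[-1,0,0],[0,0,1],[0,1,0]])
lo=np.array([-2.7,-.37,-1.27,.24,-1.31,.19,-2.76]);hi=np.array([2.7,2.16,1.26,2.4,4.45,1.91,2.76])
def fk(q,L):
    h,a,b,t,d1,d2,d3=L
    R=Z(q[0])*Y(q[1]); p=np.array([0,0,h]); R=R*Z(q[2]); p=p+R.apply([0,d1,a]); R=R*Y(q[3])*Z(q[4]); p=p+R.apply([0,d2,b]); R=R*Y(q[5])*Z(q[6]); p=p+R.apply([0,d3,t])
    return p,R*C
D=[([1.11286516,.53708327,-.00441329,1.53877981,.00263294,1.06731512,-.07121532],[247.92,-600.27,251.93]),
([1.14,.2,-.3,2.17,-.63,.52,-.09],[372.2,-340.9,248.4]),([.1,.13,.28,2.34,-1.22,.2,-.09],[490.7,-182.7,245.6])]
def fit(D=D):
    return least_squares(lambda L:np.concatenate([np.concatenate([fk(q,L)[0]-p for q,p in D]),(L[4:]-0)/20,(L[:4]-[300,400,400,250])/100]),[330,400,400,250,0,0,0])
def ik(P,R,L,q0,w=.02,mid=None):
    f=lambda q:np.concatenate([(fk(q,L)[0]-P)/100,2*(R*fk(q,L)[1].inv()).as_rotvec(),w*(q-q0)])
    return least_squares(f,np.clip(q0,lo+.01,hi-.01),bounds=(lo,hi))
E
python3 - <<'E'
from fk import *
import goal as g
r=fit();L=r.x;print(L.round(1),r.fun[:9].round(1))
np.save('L.npy',L)
ZL,XL=g.ZL,g.XL
S=g.H(g.p,g.lip(g.p[3]));T=g.H(g.p,g.lip(g.p[4]-116.8))
for tilt in(35,15,0,-20):
  t=np.radians(tilt);y=g.Hr@np.array([np.cos(t),0,-np.sin(t)])
  for sg in(1,-1):
    x=sg*g.YL;G=Ro.from_matrix(np.c_[x,y,np.cross(x,y)])
    for q5 in(0,np.pi):
     for nm,P in(('S',S),('T',T)):
      P=P-18*ZL-10*y
      best=min((ik(P,G,L,np.array([.1,.5,0,1.6,q5,.5,q7]),.003) for q7 in(-1.57,0,1.57)),key=lambda r:r.cost)
      print(tilt,sg,nm,round(q5),best.x.round(2),'perr',np.linalg.norm(fk(best.x,L)[0]-P).round(1),'c',round(best.cost,4))
E
```

```text
[343.3 508.  445.3 313.3 -47.9  43.7 -41.6] [-1.4  1.2 -1.1  5.6 -5.1 -1.2 -5.   2.2  2.3]
35 1 S 0 [ 1.02  0.99 -1.27  2.4   2.38  1.09 -0.41] perr 15.2 c 0.0219
35 1 T 0 [ 0.42  0.4  -0.51  2.27  2.54  0.55 -1.01] perr 0.0 c 0.0
35 1 S 3 [ 1.02  0.99 -1.27  2.4   2.38  1.09 -0.41] perr 15.2 c 0.0219
35 1 T 3 [-0.1   0.41  0.08  2.3   2.83  0.53 -1.45] perr 0.0 c 0.0
35 -1 S 0 [ 0.37  0.51 -0.48  2.38  2.66  0.75  1.99] perr 0.0 c 0.0
35 -1 T 0 [ 0.4   0.32 -0.45  2.1   2.29  0.32  2.4 ] perr 0.0 c 0.0
35 -1 S 3 [-0.04  0.51 -0.03  2.4   2.84  0.74  1.67] perr 0.0 c 0.0
35 -1 T 3 [-0.21  0.34  0.23  2.15  2.82  0.29  1.72] perr 0.0 c 0.0
15 1 S 0 [-0.89  1.76  0.68  2.4   2.5   1.51 -2.76] perr 9.7 c 0.0108
15 1 T 0 [ 0.1   0.65 -0.18  2.39  2.88  1.23 -1.43] perr 0.0 c 0.0
15 1 S 3 [-0.89  1.76  0.68  2.4   2.5   1.51 -2.76] perr 9.7 c 0.0108
15 1 T 3 [-0.    0.66 -0.06  2.39  2.89  1.23 -1.51] perr 0.0 c 0.0
15 -1 S 0 [ 0.98  1.02 -1.27  2.4   2.64  1.31  2.63] perr 29.5 c 0.0808
15 -1 T 0 [ 0.2   0.44 -0.28  2.33  2.83  0.97  1.81] perr 0.0 c 0.0
15 -1 S 3 [ 0.98  1.02 -1.27  2.4
[... 510 characters left out ...]
c 0.0
0 -1 S 3 [-1.11  2.15  0.88  2.4   2.26  1.3  -0.04] perr 4.7 c 0.0023
0 -1 T 3 [ 0.01  0.67 -0.08  2.39  2.91  1.5   1.64] perr 0.0 c 0.0
-20 1 S 0 [-0.81  1.92  0.56  2.03  1.91  1.74 -2.56] perr 0.0 c 0.0
-20 1 T 0 [-0.62  1.54  0.65  2.1   2.29  1.77 -2.38] perr 0.0 c 0.0
-20 1 S 3 [ 0.89  1.68 -0.71  2.2   4.04  1.91 -0.5 ] perr 0.0 c 0.0
-20 1 T 3 [ 0.69  1.27 -0.74  2.21  3.58  1.91 -0.79] perr 0.0 c 0.0
-20 -1 S 0 [-0.76  1.76  0.53  2.22  1.98  1.86  0.54] perr 0.0 c 0.0
-20 -1 T 0 [-0.59  1.32  0.61  2.26  2.43  1.85  0.85] perr 0.0 c 0.0
-20 -1 S 3 [-0.72  1.73  0.5   2.22  2.01  1.91  0.57] perr 0.0 c 0.0
-20 -1 T 3 [ 0.72  1.1  -0.83  2.35  3.44  1.91  2.34] perr 0.0 c 0.0
```

```bash
cat > scan.py <<'E'
from fk import *
import goal as g
L=np.load('L.npy'); ZL,XL=g.ZL,g.XL
S=g.H(g.p,g.lip(g.p[3]));T=g.H(g.p,g.lip(g.p[4]-116.8))
def G(tilt,az,roll):
    # lean down in the xl-z plane, then swing about ZL by az, roll about the fingers
    t=np.radians(tilt);y=g.Hr@np.array([np.cos(t),0,-np.sin(t)]);x=g.YL
    R=Ro.from_matrix(np.c_[x,y,np.cross(x,y)]); R=Ro.from_rotvec(ZL*np.radians(az))*R
    return R*Ro.from_euler('y',np.radians(roll))
def solve(P,R,q0):
    f=lambda q:np.concatenate([(fk(q,L)[0]-P)/20,5*(R*fk(q,L)[1].inv()).as_rotvec(),.003*(q-q0),.5*np.maximum(0,.2-np.minimum(q-lo,hi-q))])
    r=least_squares(f,q0,bounds=(lo,hi),max_nfev=60); return r
if __name__=='__main__':
  out=[]
  for tilt in(35,45,55):
   for az in(-50,-30,0,30,50):
    for roll in(0,90,180,270):
     R=G(tilt,az,roll); y=R.as_matrix()[:,1]
     for q5 in(0,1.5,3):
      q=np.array([.3 ,.5,0,2,q5,.6,0]); c=[];qs=[]
      for P in(T-18*ZL-10*y,S-18*ZL-10*y,S-18*ZL-70*y):
        r=min((solve(P,R,np.r_[q[:6],a]) for a in((-1.57,0,1.57) if not qs else (q[6],))),key=lambda r:r.cost); q=np.clip(r.x,lo+.01,hi-.01);c.append(r.cost);qs.append(r.x.round(2))
      out.append((max(c),tilt,az,roll,q5,qs))
  out.sort(key=lambda o:o[0])
  for o in out[:14]: print(round(o[0],4),*o[1:5],*[list(map(float,q)) for q in o[5]],sep=' ')
E
time python3 scan.py
```

```text
0.0 45 -30 90 1.5 [-0.15, 0.5, -0.12, 1.84, 1.32, 0.86, -1.7] [-0.23, 0.65, -0.15, 2.06, 1.58, 0.9, -2.2] [-0.28, 0.56, -0.19, 2.11, 1.47, 0.95, -2.14]
0.0 55 -30 0 1.5 [-0.04, 0.44, -0.16, 1.88, 1.1, 0.83, 0.08] [-0.1, 0.58, -0.22, 2.12, 1.43, 0.8, -0.46] [-0.13, 0.47, -0.26, 2.15, 1.3, 0.86, -0.37]
0.0 55 -30 270 1.5 [-0.05, 0.39, -0.04, 1.85, 1.01, 0.77, 1.83] [-0.01, 0.5, -0.19, 2.11, 1.4, 0.75, 1.27] [-0.04, 0.39, -0.24, 2.14, 1.26, 0.81, 1.37]
0.0 55 -30 90 1.5 [-0.1, 0.5, -0.11, 1.74, 1.02, 0.87, -1.39] [-0.16, 0.61, -0.14, 1.98, 1.31, 0.79, -1.87] [-0.19, 0.51, -0.18, 2.01, 1.2, 0.86, -1.8]
0.0 35 -30 90 1.5 [-0.24, 0.54, -0.09, 1.94, 1.6, 0.92, -2.01] [-0.3, 0.73, -0.15, 2.13, 1.78, 1.06, -2.46] [-0.37, 0.65, -0.19, 2.19, 1.67, 1.11, -2.44]
0.0 45 -50 270 1.5 [-0.22, 0.55, -0.06, 1.79, 1.23, 1.19, 1.41] [-0.28, 0.7, -0.09, 2.01, 1.34, 1.16, 1.02] [-0.35, 0.63, -0.13, 2.01, 1.24, 1.23, 1.05]
0.0 35 -50 270 1.5 [-0.25, 0.59, -0.09, 1.88, 1.44, 1.26, 1.21] [-0.32, 0.78, -0.12, 2.06, 1.5, 1.29, 0.81] [-0.39, 0.73, -0.17, 2.08, 1.39, 1.35, 0.83]
0.0 45 -50 0 1.5 [-0.25, 0.65, -0.
[... 373 characters left out ...]
-0.4] [-0.4, 0.68, -0.03, 1.9, 1.03, 1.13, -0.36]
0.0 35 -50 0 1.5 [-0.29, 0.7, -0.09, 1.85, 1.44, 1.27, -0.45] [-0.36, 0.9, -0.12, 2.0, 1.49, 1.3, -0.83] [-0.43, 0.85, -0.17, 2.01, 1.39, 1.36, -0.81]
0.0 35 -50 90 1.5 [-0.33, 0.73, -0.03, 1.71, 1.38, 1.26, -1.9] [-0.4, 0.89, -0.06, 1.87, 1.44, 1.26, -2.26] [-0.46, 0.85, -0.1, 1.89, 1.35, 1.33, -2.24]
0.0 55 -50 90 1.5 [-0.2, 0.69, -0.08, 1.53, 1.03, 1.24, -1.54] [-0.24, 0.78, -0.11, 1.76, 1.13, 1.14, -1.88] [-0.29, 0.72, -0.14, 1.75, 1.06, 1.22, -1.85]
0.0 55 -30 270 0 [-0.1, 0.39, 0.03, 1.85, 0.98, 0.75, 1.85] [-0.13, 0.5, -0.04, 2.11, 1.37, 0.68, 1.28] [-0.17, 0.38, -0.08, 2.14, 1.23, 0.75, 1.38]
real	1m15.512s
user	1m12.500s
sys	0m0.141s
```

```bash
cat > plan.py <<'E'
from scan import *
for tilt,az,roll,q5 in((35,-30,270,1.5),(40,-30,270,1.5),(35,-40,270,1.5),(35,-30,90,1.5),(35,-30,0,1.5),(35,30,90,-1),(35,30,0,-1)):
  R=G(tilt,az,roll); y=R.as_matrix()[:,1];q=np.array([.3,.5,0,2,q5,.6,0]);qs=[]
  for P in(S-18*ZL-10*y,S-18*ZL-90*y,T-18*ZL-10*y):
    r=min((solve(P,R,np.r_[q[:6],a]) for a in((-1.57,0,1.57) if not qs else (q[6],))),key=lambda r:r.cost); q=np.clip(r.x,lo+.01,hi-.01)
    print(tilt,az,roll,r.x.round(2).tolist(),'err',np.linalg.norm(fk(r.x,L)[0]-P).round(1),P.round(0),round(r.cost,4))
# candidate tool-down waypoint: current state joints with q5=0
q=g.st['joint_positions']; print(np.round(q,2))
P,Rr=fk([.1,.45,.0,1.9,0.3,.8,.3],L); print('A',P.round(0),Rr.as_matrix().round(2).tolist())
E
python3 plan.py
```

```text
35 -30 270 [-0.3, 0.65, -0.03, 2.28, 1.91, 0.99, 0.57] err 0.0 [ 573. -106.  134.] 0.0009
35 -30 270 [-0.62, 0.54, 0.15, 2.36, 1.7, 0.92, 0.6] err 0.0 [525. -57. 173.] 0.0034
35 -30 270 [-0.33, 0.44, 0.15, 2.07, 1.66, 0.77, 1.09] err 0.0 [ 659. -122.  258.] 0.0
40 -30 270 [-0.32, 0.6, 0.03, 2.25, 1.81, 0.85, 0.69] err 0.0 [ 574. -106.  134.] 0.0003
40 -30 270 [-0.66, 0.49, 0.27, 2.32, 1.59, 0.79, 0.78] err 0.0 [529. -58. 180.] 0.0017
40 -30 270 [-0.45, 0.44, 0.34, 2.02, 1.45, 0.64, 1.28] err 0.0 [ 659. -122.  258.] 0.0
35 -40 270 [-0.34, 0.71, -0.05, 2.18, 1.66, 1.11, 0.71] err 0.0 [ 574. -105.  133.] 0.0
35 -40 270 [-0.54, 0.61, -0.01, 2.23, 1.47, 1.13, 0.76] err 0.0 [534. -45. 168.] 0.0001
35 -40 270 [-0.32, 0.5, 0.06, 1.99, 1.51, 1.0, 1.17] err 0.0 [ 660. -121.  257.] 0.0
35 -30 90 [-0.28, 0.73, -0.17, 2.13, 1.79, 1.08, -2.46] err 0.0 [ 573. -106.  134.] 0.0
35 -30 90 [-0.43, 0.62, -0.16, 2.2, 1.62, 1.1, -2.43] err 0.0 [525. -57. 173.] 0.0
35 -30 90 [-0.22, 0.54, -0.11, 1.94, 1.6, 0.93, -2.01] err 0.0 [ 659. -122.  258.] 0.0
35 -30 0 [-0.5, 0.8, 0.09, 2.25, 1.87, 0.96, -1.15] err 
[... 151 characters left out ...]
1.66, 0.77, -0.64] err 0.0 [ 659. -122.  258.] 0.0
35 30 90 [1.4, 0.98, -1.08, 2.28, -1.31, 0.19, 2.21] err 4.3 [ 571. -116.  134.] 0.9059
35 30 90 [1.63, 0.9, -1.2, 2.4, -1.31, 0.19, 2.21] err 3.6 [ 508. -145.  173.] 0.4757
35 30 90 [1.3, 0.7, -1.14, 2.15, -1.31, 0.19, 1.88] err 2.0 [ 657. -132.  258.] 0.2389
35 30 0 [1.57, 1.3, -1.27, 2.15, 1.29, 0.19, 1.4] err 2.6 [ 571. -116.  134.] 0.2356
35 30 0 [1.78, 1.27, -1.27, 2.25, 0.65, 0.19, 2.11] err 2.4 [ 508. -145.  173.] 0.2131
35 30 0 [1.44, 0.99, -1.27, 2.03, 0.29, 0.19, 2.1] err 1.8 [ 657. -132.  258.] 0.2383
[ 0.1   0.13  0.28  2.34 -1.22  0.2  -0.09]
A [ 540. -163.  180.] [[0.92, -0.01, -0.4], [0.39, -0.21, 0.9], [-0.09, -0.98, -0.19]]
```

```bash
cat > way.py <<'E'
from scan import *
def steps(Qs,n=10):
    st=g.manip.state(); P0=np.array(st['position']);R0=Ro.from_quat(st['eef_rot']); print(np.round(st['joint_positions'],2),P0.round(1))
    for q in Qs:
        P,R=fk(q,L); print('P',P.round(0),'total turn u',(np.degrees((R*R0.inv()).as_rotvec())/5).round(2),'shift u',((P-P0)/40).round(2),'finger',R.as_matrix()[:,1].round(2)); P0,R0=P,R
if __name__=='__main__':
    b=[-.66,.49,.27,2.32,1.59,.79,.78]
    steps([[0.0,.3,.25,2.2,-.5,.55,.2],[-.1,.4,.25,2.1,.2,.8,.4],[-.4,.45,.27,2.2,.9,.8,.6],b])
E
python3 way.py
```

```text
[ 0.1   0.13  0.28  2.34 -1.22  0.2  -0.09] [ 490.7 -182.7  245.6]
P [462. -95. 175.] total turn u [-3.18  3.83 12.7 ] shift u [-0.71  2.2  -1.76] finger [ 0.19  0.14 -0.97]
P [ 418. -159.  158.] total turn u [-3.98  4.24  9.88] shift u [-1.1  -1.62 -0.42] finger [-0.17 -0.22 -0.96]
P [ 454. -159.  167.] total turn u [-4.41  3.41 11.76] shift u [0.9  0.02 0.23] finger [ 0.05 -0.65 -0.75]
P [528. -63. 179.] total turn u [-4.56  3.07 11.31] shift u [1.83 2.39 0.28] finger [ 0.55 -0.62 -0.56]
```

```bash
cat > w2.py <<'E'
from way import *
R=G(40,-30,90);y=R.as_matrix()[:,1]
q=np.array([-.4,.6,-.1,2.2,1.6,1,-2.3])
b=solve(S-30*ZL-75*y,R,q).x; s=solve(S-18*ZL-10*y,R,b).x; t=solve(T-18*ZL-10*y,R,s).x
print(b.round(2),s.round(2),t.round(2))
steps([[0.0,.3,.2,2.15,-.5,.6,-.6],[-.1,.4,.1,2.05,.2,.85,-1.2],[-.25,.5,-.05,2.1,.9,.95,-1.8],b])
E
python3 w2.py
```

```text
[-0.41  0.61 -0.12  2.17  1.57  0.99 -2.34] [-0.33  0.69 -0.07  2.1   1.68  0.93 -2.35] [-0.22  0.52 -0.07  1.89  1.45  0.87 -1.86]
[ 0.1   0.13  0.28  2.34 -1.22  0.2  -0.09] [ 490.7 -182.7  245.6]
P [462. -43. 189.] total turn u [0.85 4.52 5.11] shift u [-0.71  3.49 -1.41] finger [ 0.19  0.18 -0.97]
P [395. -75. 168.] total turn u [-4.32  3.83  1.54] shift u [-1.69 -0.81 -0.53] finger [-0.14 -0.19 -0.97]
P [ 417. -113.  164.] total turn u [-5.49 -1.01  3.15] shift u [ 0.55 -0.93 -0.12] finger [ 0.05 -0.63 -0.77]
P [531. -66. 161.] total turn u [-1.86 -3.82  4.95] shift u [ 2.85  1.18 -0.06] finger [ 0.56 -0.61 -0.57]
```

>>> send_rows --pt "0.09 0.45 0.51 -0.07 0.35 -0.1 -1" --pt "0.09 0.45 0.51 -0.07 0.35 -0.1 -1" --pt "0.09 0.45 0.51 -0.07 0.35 -0.1 -1" --pt "0.09 0.45 0.51 -0.07 0.35 -0.1 -1" --pt "0.09 0.45 0.51 -0.07 0.35 -0.1 -1" --pt "0.09 0.45 0.51 -0.07 0.35 -0.1 -1" --pt "0.09 0.45 0.51 -0.07 0.35 -0.1 -1" --pt "0.09 0.45 0.51 -0.07 0.35 -0.1 -1" --pt "0.09 0.45 0.51 -0.07 0.35 -0.1 -1" --pt "0.09 0.45 0.51 -0.07 0.35 -0.1 -1"

```text
time: 2.6
position: [457.5, -34.4, 203.3]
eef_rot: [-0.494, 0.378, -0.401, 0.673]
force: [-0.3, 0.0, 0.5]
gripper_width: 0.6
```

```bash
sed -i 's/^steps.*/steps([[-.1,.4,.1,2.05,.2,.85,-1.2],[-.25,.5,-.05,2.1,.9,.95,-1.8],b])/' w2.py; python3 w2.py
```

```text
[-0.41  0.61 -0.12  2.17  1.57  0.99 -2.34] [-0.33  0.69 -0.07  2.1   1.68  0.93 -2.35] [-0.22  0.52 -0.07  1.89  1.45  0.87 -1.86]
[-0.22  0.24  0.39  2.2  -0.52  0.65 -0.62] [457.5 -34.4 203.3]
P [395. -75. 168.] total turn u [-4.4   3.56  1.44] shift u [-1.57 -1.03 -0.88] finger [-0.14 -0.19 -0.97]
P [ 417. -113.  164.] total turn u [-5.49 -1.01  3.15] shift u [ 0.55 -0.93 -0.12] finger [ 0.05 -0.63 -0.77]
P [531. -66. 161.] total turn u [-1.86 -3.82  4.95] shift u [ 2.85  1.18 -0.06] finger [ 0.56 -0.61 -0.57]
```

>>> send_rows --pt "-0.6 0.48 0.2 -0.2 -0.13 -0.1 -1" --pt "-0.6 0.48 0.2 -0.2 -0.13 -0.1 -1" --pt "-0.6 0.48 0.2 -0.2 -0.13 -0.1 -1" --pt "-0.6 0.48 0.2 -0.2 -0.13 -0.1 -1" --pt "-0.6 0.48 0.2 -0.2 -0.13 -0.1 -1" --pt "-0.6 0.48 0.2 -0.2 -0.13 -0.1 -1" --pt "-0.6 0.48 0.2 -0.2 -0.13 -0.1 -1" --pt "-0.8 -0.14 0.45 0.1 -0.13 0 -1" --pt "-0.8 -0.14 0.45 0.1 -0.13 0 -1" --pt "-0.8 -0.14 0.45 0.1 -0.13 0 -1"

```text
time: 3.43
position: [412.0, -88.7, 174.3]
eef_rot: [0.758, -0.27, 0.359, -0.473]
force: [0.5, -0.4, -0.2]
gripper_width: 0.5
```

```bash
sed -i 's/^steps.*/steps([[-.25,.5,-.05,2.1,.9,.95,-1.8],b])/' w2.py; python3 w2.py
```

```text
[-0.41  0.61 -0.12  2.17  1.57  0.99 -2.34] [-0.33  0.69 -0.07  2.1   1.68  0.93 -2.35] [-0.22  0.52 -0.07  1.89  1.45  0.87 -1.86]
[-0.71  0.41  0.62  2.2   0.26  0.75 -1.26] [412.  -88.7 174.3]
P [ 417. -113.  164.] total turn u [-2.99 -0.58  1.73] shift u [ 0.12 -0.6  -0.27] finger [ 0.05 -0.63 -0.77]
P [531. -66. 161.] total turn u [-1.86 -3.82  4.95] shift u [ 2.85  1.18 -0.06] finger [ 0.56 -0.61 -0.57]
```

>>> send_rows --pt "-0.75 -0.15 0.43 0.03 -0.15 0 -1" --pt "-0.75 -0.15 0.43 0.03 -0.15 0 -1" --pt "-0.75 -0.15 0.43 0.03 -0.15 0 -1" --pt "-0.75 -0.15 0.43 0.03 -0.15 0 -1" --pt "-0.25 -0.5 0.65 0.35 0.14 0 -1" --pt "-0.25 -0.5 0.65 0.35 0.14 0 -1" --pt "-0.25 -0.5 0.65 0.35 0.14 0 -1" --pt "-0.25 -0.5 0.65 0.35 0.14 0 -1" --pt "-0.25 -0.5 0.65 0.35 0.14 0 -1" --pt "-0.25 -0.5 0.65 0.35 0.14 0 -1"

```text
time: 4.27
position: [498.1, -77.6, 174.5]
eef_rot: [0.808, 0.068, 0.41, -0.418]
force: [0.3, 0.1, 1.4]
gripper_width: 0.3
```

```bash
sed -i 's/^steps.*/steps([b])/' w2.py; python3 w2.py
```

```text
[-0.41  0.61 -0.12  2.17  1.57  0.99 -2.34] [-0.33  0.69 -0.07  2.1   1.68  0.93 -2.35] [-0.22  0.52 -0.07  1.89  1.45  0.87 -1.86]
[-1.26  0.84  1.05  2.38  1.14  0.2  -2.13] [498.1 -77.6 174.5]
P [531. -66. 161.] total turn u [-0.27 -0.89  1.08] shift u [ 0.82  0.3  -0.33] finger [ 0.56 -0.61 -0.57]
```

```bash
cat > sim.py <<'E'
from scan import *
def near(P,R,q0,w=.01):
    f=lambda q:np.concatenate([(fk(q,L)[0]-P)/20,5*(R*fk(q,L)[1].inv()).as_rotvec(),w*(q-q0)])
    return least_squares(f,np.clip(q0,lo+.001,hi-.001),bounds=(lo,hi)).x
def path(targets,n=12):
    st=g.manip.state();q=np.array(st['joint_positions']);P=np.array(st['position']);R=Ro.from_quat(st['eef_rot'])
    for Pt,Rt in targets:
        v=(Rt*R.inv()).as_rotvec()
        for k in range(1,n+1):
            q=near(P+(Pt-P)*k/n,Ro.from_rotvec(v*k/n)*R,q)
        P,R=Pt,Rt; p,r=fk(q,L); print(P.round(0),q.round(2),'err',np.linalg.norm(p-P).round(1),np.degrees((R*r.inv()).magnitude()).round(1),'turn,shift u',(np.degrees(v)/5).round(2),)
if __name__=='__main__':
    for ta,az in((40,-30),(35,-30),(50,-30),(40,-45)):
        R=G(ta,az,90);y=R.as_matrix()[:,1];print(ta,az)
        path([(S-30*ZL-75*y,R),(S-30*ZL-10*y,R),(T-18*ZL-10*y,R)])
E
python3 sim.py
```

```text
40 -30
[531. -66. 161.] [-1.23  1.    1.    2.18  1.09  0.19 -2.15] err 0.0 0.0 turn,shift u [-0.27 -0.89  1.08]
[ 567. -105.  124.] [-1.07  1.08  0.89  2.11  1.58  0.2  -2.65] err 0.0 0.0 turn,shift u [0. 0. 0.]
[ 659. -122.  258.] [-0.82  0.68  0.76  1.9   1.1   0.45 -1.72] err 0.0 0.0 turn,shift u [0. 0. 0.]
35 -30
[527. -65. 156.] [-1.3   1.13  0.99  2.2   1.43  0.19 -2.62] err 0.0 0.0 turn,shift u [-0.85 -1.64  1.37]
[ 566. -105.  124.] [-0.94  0.97  0.63  2.14  1.73  0.53 -2.76] err 0.0 0.0 turn,shift u [0. 0. 0.]
[ 659. -122.  258.] [-0.86  0.72  0.76  1.94  1.34  0.47 -2.01] err 0.0 0.0 turn,shift u [0. 0. 0.]
50 -30
[539. -68. 171.] [-0.97  0.7   0.76  2.09  0.9   0.4  -1.72] err 0.0 0.0 turn,shift u [0.9  0.62 0.47]
[ 568. -106.  126.] [-0.89  0.86  0.79  2.05  0.95  0.25 -1.79] err 0.0 0.0 turn,shift u [0. 0. 0.]
[ 660. -122.  260.] [-0.64  0.59  0.6   1.81  0.78  0.56 -1.31] err 0.0 0.0 turn,shift u [0. 0. 0.]
40 -45
[543. -52. 154.] [-1.08  0.99  0.78  1.97  0.81  0.63 -1.9 ] err 0.0 0.0 turn,shift u [-2.03 -0.46 -1.31]
[ 569. -103.  123.] [-0.99  1.09  0.81  1.94  0.86  0.51 -1.95] err 0.0 0.0 turn,shift u [0. 0. 0.]
[ 661. -120.  257.] [-0.84  0.85  0.8   1.75  0.82  0.69 -1.58] err 0.0 0.0 turn,shift u [0. 0. 0.]
```

```bash
cat > go.py <<'E'
from sim import *
R=G(43,-35,90);y=R.as_matrix()[:,1]
if __name__=='__main__':
    st=g.manip.state();P=np.array(st['position']);Rc=Ro.from_quat(st['eef_rot'])
    print('t',st['time'],'q',np.round(st['joint_positions'],2),'F',np.round(st['force'],1),'F.zl',(st['force']@ZL).round(1))
    tip=P+14*Rc.as_matrix()[:,1];d=tip-S
    print('tip rel start lip xl,yl,zl',(d@XL).round(1),(d@g.YL).round(1),(d@ZL).round(1),'rel target zl',((tip-T)@ZL).round(1))
    print('turn left u',(np.degrees((R*Rc.inv()).as_rotvec())/5).round(2),'finger xyz_l',[float((Rc.as_matrix()[:,1]@v).round(2)) for v in(XL,g.YL,ZL)], 'jaw.zl',(Rc.as_matrix()[:,0]@ZL).round(2))
    for n,Q in(('standoff',S-35*ZL-70*y),('in',S-35*ZL-18*y)): print(n,Q.round(0),'shift u',((Q-P)/40).round(2))
E
python3 go.py; python3 - <<'E'
import sys; sys.path.insert(0,'.')
from go import *
path([(S-35*ZL-70*y,R),(S-35*ZL-18*y,R),(T-22*ZL-18*y,R)])
E
```

```text
t 4.2667 q [-1.26  0.84  1.05  2.38  1.14  0.2  -2.13] F [0.3 0.1 1.4] F.zl 1.3
tip rel start lip xl,yl,zl -85.6 12.1 -32.4 rel target zl -183.9
turn left u [-0.49 -0.31  0.09] finger xyz_l [0.81, -0.55, -0.19] jaw.zl 0.98
standoff [537. -64. 155.] shift u [ 0.96  0.33 -0.48]
in [561. -99. 125.] shift u [ 1.58 -0.53 -1.24]
[537. -64. 155.] [-1.1   0.9   0.85  2.09  0.94  0.4  -1.95] err 0.0 0.0 turn,shift u [-0.49 -0.31  0.09]
[561. -99. 125.] [-1.03  1.02  0.88  2.06  1.    0.28 -2.02] err 0.0 0.0 turn,shift u [0. 0. 0.]
[ 654. -116.  260.] [-0.82  0.71  0.77  1.84  0.88  0.55 -1.54] err 0.0 0.0 turn,shift u [0. 0. 0.]
```

>>> send_rows --pt "-0.1 -0.06 0 0.2 0.07 -0.1 -1" --pt "-0.1 -0.06 0 0.2 0.07 -0.1 -1" --pt "-0.1 -0.06 0 0.2 0.07 -0.1 -1" --pt "-0.1 -0.06 0 0.2 0.07 -0.1 -1" --pt "-0.1 -0.06 0 0.2 0.07 -0.1 -1" --pt "0 0 0 0 0 0 -1" --pt "0 0 0 0.05 -0.08 -0.07 -1" --pt "0 0 0 0.05 -0.08 -0.07 -1" --pt "0 0 0 0.05 -0.08 -0.07 -1" --pt "0 0 0 0.05 -0.08 -0.07 -1"

```text
time: 5.1
position: [550.0, -73.0, 139.7]
eef_rot: [0.813, 0.087, 0.417, -0.398]
force: [0.5, -0.3, -0.8]
gripper_width: 0.6
```

```bash
python3 go.py
```

```text
t 5.1 q [-1.17  0.98  0.96  2.27  1.25  0.21 -2.3 ] F [ 0.5 -0.3 -0.8] F.zl -0.3
tip rel start lip xl,yl,zl -24.5 25.7 -31.3 rel target zl -182.9
turn left u [ 0.09 -0.02 -0.02] finger xyz_l [0.81, -0.57, -0.14] jaw.zl 0.99
standoff [537. -64. 155.] shift u [-0.33  0.22  0.39]
in [561. -99. 125.] shift u [ 0.28 -0.65 -0.37]
```

>>> send_rows --pt "0 0 0 0.05 -0.07 -0.06 -1" --pt "0 0 0 0.05 -0.07 -0.06 -1" --pt "0 0 0 0.05 -0.07 -0.06 -1" --pt "0 0 0 0.05 -0.07 -0.06 -1" --pt "0 0 0 0.05 -0.07 -0.06 -1" --pt "0 0 0 0 0 0 -1" --pt "0 0 0 0 0 0 -1" --pt "0 0 0 0 0 0 -1" --pt "0 0 0 0 0 0 -1" --pt "0 0 0 0 0 0 -1"

```text
time: 5.93
position: [559.9, -90.0, 128.1]
eef_rot: [0.812, 0.084, 0.419, -0.399]
force: [0.6, 0.5, 0.3]
gripper_width: 0.5
```

```bash
python3 go.py; python3 - <<'E'
from h import *
a=snap('side','pics/s2.png')['img'];b=snap('top','pics/t2.png')['img']
r=lambda i,x,y,w,h,s:cv2.resize(i[y:y+h,x:x+w,::-1],None,fx=s,fy=s,interpolation=cv2.INTER_CUBIC)
cv2.imwrite('pics/z3.png',np.hstack([r(a,190,90,200,240,2),r(b,220,85,200,240,2)]))
E
```

```text
t 5.9333 q [-1.11  1.    0.93  2.25  1.43  0.21 -2.48] F [0.6 0.5 0.3] F.zl 0.5
tip rel start lip xl,yl,zl -7.4 10.6 -33.6 rel target zl -185.2
turn left u [ 0.04 -0.    0.06] finger xyz_l [0.81, -0.57, -0.14] jaw.zl 0.99
standoff [537. -64. 155.] shift u [-0.58  0.64  0.68]
in [561. -99. 125.] shift u [ 0.03 -0.22 -0.08]
```

View pics/z3.png

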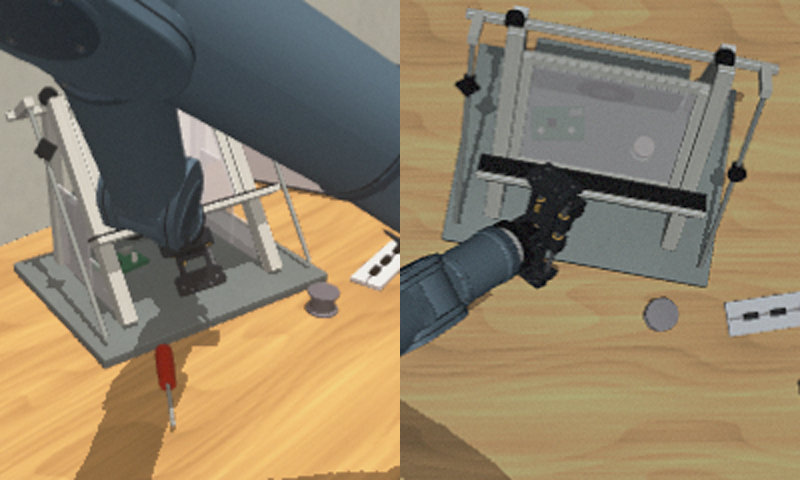

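>>> send_rows --pt "0 0 0 0.11 -0.02 0.16 -1" --pt "0 0 0 0.11 -0.02 0.16 -1" --pt "0 0 0 0.11 -0.02 0.16 -1" --pt "0 0 0 0.11 -0.02 0.16 -1" --pt "0 0 0 0.11 -0.02 0.16 -1" --pt "0 0 0 0.11 -0.02 0.16 -1" --pt "0 0 0 0.11 -0.02 0.16 -1" --pt "0 0 0 0.11 -0.02 0.16 -1" --pt "0 0 0 0.11 -0.02 0.16 -1" --pt "0 0 0 0 0 0 -1"

```text
time: 6.87
position: [591.2, -94.9, 178.5]
eef_rot: [0.815, 0.079, 0.409, -0.403]
force: [-0.3, 0.4, 0.8]
gripper_width: 0.3
```

```bash
python3 go.py
```

```text
t 6.8667 q [-1.    0.79  0.86  2.18  1.2   0.36 -2.06] F [-0.3  0.4  0.8] F.zl 0.4
tip rel start lip xl,yl,zl -10.4 11.5 25.6 rel target zl -126.0
turn left u [-0.04 -0.26  0.03] finger xyz_l [0.81, -0.57, -0.16] jaw.zl 0.99
standoff [537. -64. 155.] shift u [-1.36  0.76 -0.58]
in [561. -99. 125.] shift u [-0.75 -0.1  -1.34]
```

```bash
python3 - <<'E'
from h import *
a=snap('side','pics/s3.png')['img'];b=snap('top','pics/t3.png')['img']
r=lambda i,x,y,w,h,s:cv2.resize(i[y:y+h,x:x+w,::-1],None,fx=s,fy=s,interpolation=cv2.INTER_CUBIC)
cv2.imwrite('pics/z4.png',np.hstack([r(a,190,100,160,180,2.5),r(b,235,85,160,180,2.5)]))
E
```

```text
(no output)
```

View pics/z4.png

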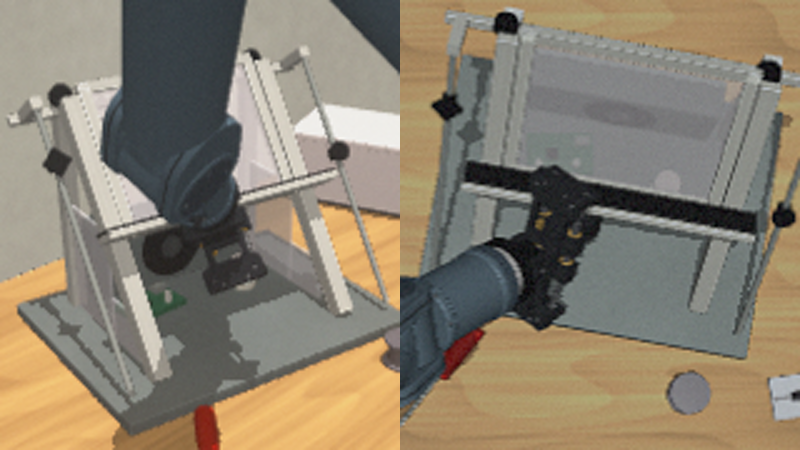

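```bash
cat > sash.py <<'E'
from m import *
p=np.load('p.npy')
def est(obs): # (cam,pixel,ysign) outer upper corners
    f=lambda x:np.concatenate([proj(c,H(p,lip(x[0])-20*xl+7*zl+s*170*yl))-q for c,q,s in obs])
    r=least_squares(f,[80]); return r.x[0],r.fun.round(2)
E
python3 - <<'E'
from sash import *
a=load('pics/s3.png');b=load('pics/t3.png')
A=lambda X,Y:(190+(X+.5)/2.5-.5,100+(Y+.5)/2.5-.5);B=lambda X,Y:(235+(X-400+.5)/2.5-.5,85+(Y+.5)/2.5-.5)
o=[(a,A(105,234),1),(a,A(337,170),-1),(b,B(463,184),1),(b,B(757,234),-1)]
S,r=est(o);print(S,r,'to go',p[4]-116.8-S,'start',p[3])
E
```

```text
62.13329849248353 [ 1.17 -0.71 -0.5  -0.21 -0.42  0.09 -0.23  0.64] to go 103.14204090091803 start 13.737380648875384
```

>>> send_rows --pt "0 0 0 0.145 -0.025 0.19 -1" --pt "0 0 0 0.145 -0.025 0.19 -1" --pt "0 0 0 0.145 -0.025 0.19 -1" --pt "0 0 0 0.145 -0.025 0.19 -1" --pt "0 0 0 0.145 -0.025 0.19 -1" --pt "0 0 0 0.145 -0.025 0.19 -1" --pt "0 0 0 0.145 -0.025 0.19 -1" --pt "0 0 0 0.145 -0.025 0.19 -1" --pt "0 0 0 0.145 -0.025 0.19 -1" --pt "0 0 0 0 0 0 -1"

```text
time: 7.8
position: [628.9, -102.0, 233.5]
eef_rot: [0.821, 0.073, 0.397, -0.403]
force: [0.8, -0.2, 1.2]
gripper_width: 0.6
```

```bash
python3 go.py
```

```text
t 7.8 q [-0.89  0.64  0.77  2.06  1.05  0.51 -1.73] F [ 0.8 -0.2  1.2] F.zl 1.4
tip rel start lip xl,yl,zl -10.6 11.2 92.3 rel target zl -59.2
turn left u [-0.01 -0.6   0.04] finger xyz_l [0.8, -0.57, -0.18] jaw.zl 0.98
standoff [537. -64. 155.] shift u [-2.31  0.94 -1.96]
in [561. -99. 125.] shift u [-1.69  0.08 -2.71]
```

>>> send_rows --pt "0 0 0 0.12 -0.02 0.16 -1" --pt "0 0 0 0.12 -0.02 0.16 -1" --pt "0 0 0 0.12 -0.02 0.16 -1" --pt "0 0 0 0.12 -0.02 0.16 -1" --pt "0 0 0 0 0 0 -1" --pt "0 0 0 0 0 0 -1" --pt "0 0 0 0 0 0 -1" --pt "0 0 0 0 0 0 -1" --pt "0 0 0 0 0 0 -1" --pt "0 0 0 0 0 0 -1"

```text
time: 8.63
position: [643.2, -104.7, 253.3]
eef_rot: [0.824, 0.072, 0.393, -0.402]
force: [-0.1, -0.7, 0.4]
gripper_width: 0.6
```

```bash
python3 go.py;  python3 - <<'E'
from h import *
a=snap('side','pics/s4.png')['img'];b=snap('top','pics/t4.png')['img']
r=lambda i,x,y,w,h,s:cv2.resize(i[y:y+h,x:x+w,::-1],None,fx=s,fy=s,interpolation=cv2.INTER_CUBIC)
cv2.imwrite('pics/z5.png',np.vstack([r(a,195,120,160,60,5),r(b,240,105,160,60,5)]))
E
```

```text
t 8.6333 q [-0.85  0.61  0.74  2.01  1.    0.56 -1.63] F [-0.1 -0.7  0.4] F.zl 0.3
tip rel start lip xl,yl,zl -10.1 11.0 116.9 rel target zl -34.7
turn left u [ 0.03 -0.72  0.05] finger xyz_l [0.79, -0.58, -0.18] jaw.zl 0.98
standoff [537. -64. 155.] shift u [-2.67  1.01 -2.45]
in [561. -99. 125.] shift u [-2.05  0.15 -3.21]
```

View pics/z5.png

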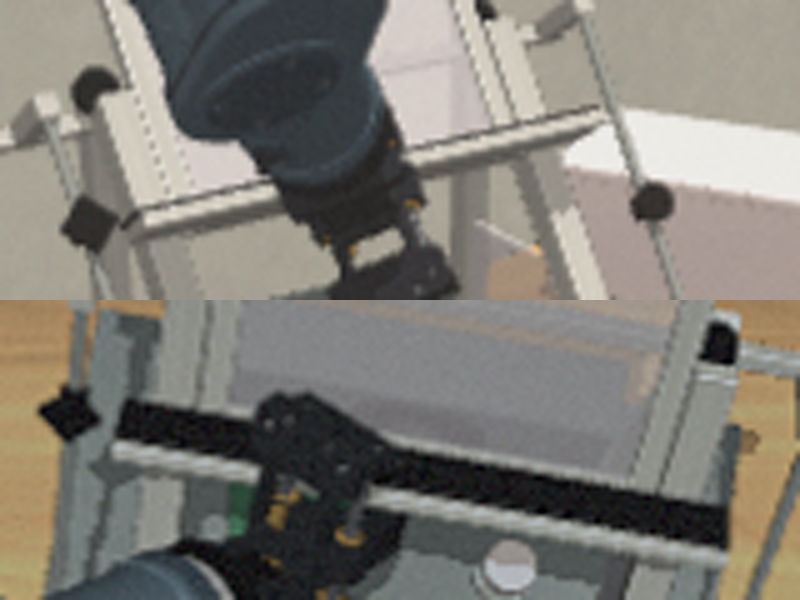

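```bash
python3 - <<'E'
from sash import *
a=load('pics/s4.png');b=load('pics/t4.png')
A=lambda X,Y:(195+(X+.5)/5-.5,120+(Y+.5)/5-.5);B=lambda X,Y:(240+(X+.5)/5-.5,105+(Y-300+.5)/5-.5)
o=[(a,A(141,217),1),(a,A(600,108),-1),(b,B(112,443),1),(b,B(728,549),-1)]
for oo in(o,o[:2],o[2:]):
    S,r=est(oo);print(S,r,'to go',p[4]-116.8-S)
mk=lambda y,h:H(p,np.array([0,y,18])+p[6]*xl+h*zl)
print('diamond',[(5*(proj(c,mk(196,p[4]))-o)).round(0) for c,o in((a,(194.6,119.6)),(b,(239.6,104.6-60)))],'px per mm slope',[(5*(proj(c,mk(196,p[4]+10))-proj(c,mk(196,p[4])))/10).round(2) for c in(a,b)])
# disagreement check: lip ends triangulated, zl difference to triangulated diamond
Dm=tri((a,A(90,223)),(b,B(69,413)));Lm=tri(o[0][:2],o[2][:2]);Rm=tri(o[1][:2],o[3][:2])
ZL=H(np.r_[0,0,p[2]],zl);print(Dm.round(1),Lm.round(1),Rm.round(1),'lip z minus diamond',(Lm-Dm)@ZL-7,(Rm-Dm)@ZL-7)
E
```

```text
154.46589832878405 [-0.13 -0.68  0.39  0.08  0.11  0.19  0.49  0.63] to go 10.809441064617516
153.62200689333346 [-0.04 -0.4   0.47  0.32] to go 11.653332500068103
155.5396995773157 [ 0.15 -0.11  0.59  0.34] to go 9.735639816085865
diamond [array([ 89., 224.]), array([ 70., 414.])] px per mm slope [array([-0.55, -1.64]), array([ 0.13, -1.43])]
[705.6  63.9 271.3] [688.   40.5 273.5] [ 627.6 -292.8  276. ] lip z minus diamond -12.766702792280281 -10.52586338842223
```

>>> send_rows --pt "0 0 0 0.06 -0.01 0.08 -1" --pt "0 0 0 0.06 -0.01 0.08 -1" --pt "0 0 0 0.06 -0.01 0.08 -1" --pt "0 0 0 0 0 0 -1" --pt "0 0 0 0 0 0 -1" --pt "0 0 0 0 0 0 -1" --pt "0 0 0 0 0 0 -1" --pt "0 0 0 0 0 0 -1" --pt "0 0 0 0 0 0 -1" --pt "0 0 0 0 0 0 -1"

```text
time: 9.57
position: [648.4, -105.7, 261.0]
eef_rot: [0.825, 0.07, 0.391, -0.402]
force: [-2.1, 0.7, -2.9]
gripper_width: 0.3
```

```bash
python3 go.py;  python3 - <<'E'
from h import *
a=snap('side','pics/s5.png')['img'];b=snap('top','pics/t5.png')['img']
r=lambda i,x,y,w,h,s:cv2.resize(i[y:y+h,x:x+w,::-1],None,fx=s,fy=s,interpolation=cv2.INTER_CUBIC)
cv2.imwrite('pics/z6.png',np.vstack([r(a,195,120,160,60,5),r(b,240,105,160,60,5)]))
E
```

```text
t 9.5667 q [-0.84  0.6   0.73  1.99  0.98  0.58 -1.59] F [-2.1  0.7 -2.9] F.zl -3.6
tip rel start lip xl,yl,zl -10.2 11.0 126.2 rel target zl -25.4
turn left u [ 0.01 -0.78  0.06] finger xyz_l [0.79, -0.58, -0.19] jaw.zl 0.98
standoff [537. -64. 155.] shift u [-2.8   1.03 -2.65]
in [561. -99. 125.] shift u [-2.18  0.17 -3.4 ]
```

View pics/z6.png

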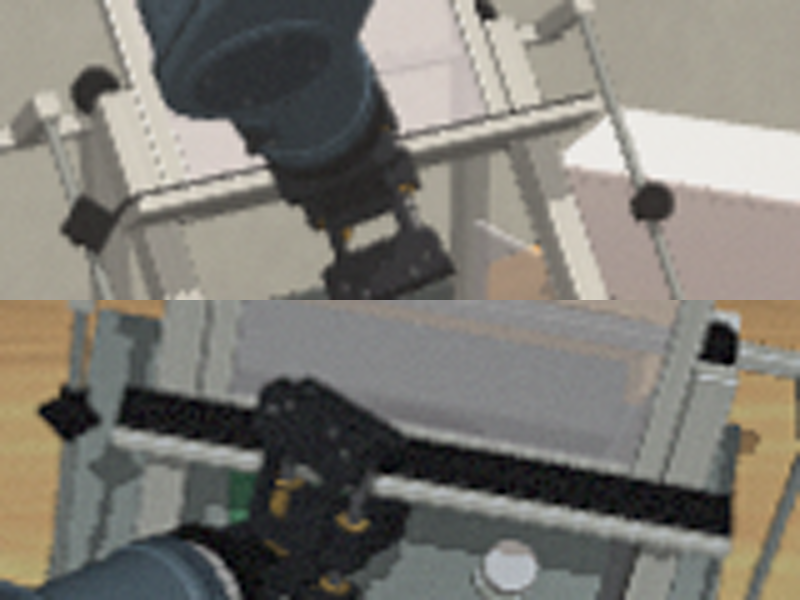

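```bash
python3 - <<'E'
from sash import *
a=load('pics/s5.png');b=load('pics/t5.png')
A=lambda X,Y:(195+(X+.5)/5-.5,120+(Y+.5)/5-.5);B=lambda X,Y:(240+(X+.5)/5-.5,105+(Y-300+.5)/5-.5)
o=[(a,A(139,203),1),(a,A(597,94),-1),(b,B(114,428),1),(b,B(729,537),-1)]
for oo in(o,o[:2],o[2:]):
    S,r=est(oo);print(S,r,'to go',p[4]-116.8-S)
# image shift of the lip from pictures 4 to 5 (phase correlation over right and left lip parts), as mm of slope
a4=load('pics/s4.png');b4=load('pics/t4.png')
for n,c0,c1,(x0,x1,y0,y1),s in(('side R',a4,a,(283,312,132,158),-1),('top R',b4,b,(322,384,135,160),-1),('top L',b4,b,(263,288,122,140),1)):
    f=lambda c:cv2.cvtColor(c['img'],cv2.COLOR_RGB2GRAY)[y0:y1,x0:x1].astype(np.float32)
    (dx,dy),_=cv2.phaseCorrelate(f(c0),f(c1),cv2.createHanningWindow((x1-x0,y1-y0),cv2.CV_32F))
    g=[proj(c1,H(p,lip(k)-20*xl+7*zl+s*120*yl)) for k in(155,165)]; print(n,round(dx,2),round(dy,2),'px/10mm',(g[1]-g[0]).round(2))
E
```

```text
163.42224179893148 [-0.72 -0.81  0.12  0.34 -0.02  0.64  1.14  0.59] to go 1.8530975944700856
162.2946489987612 [-0.59 -0.44  0.23  0.66] to go 2.9806903946403622
164.82951870962353 [0.03 0.24 1.28 0.2 ] to go 0.4458206837780381
side R -0.9 -0.71 px/10mm [-0.99 -2.89]
top R -6.29 -4.89 px/10mm [ 0.86 -2.75]
top L 2.51 -0.17 px/10mm [ 0.4  -2.84]
```

>>> send_rows --pt "0 0 0 0.03 -0.005 0.045 -1" --pt "0 0 0 0 0 0 -1" --pt "0 0 0 0 0 0 -1" --pt "0 0 0 0 0 0 -1" --pt "0 0 0 0 0 0 -1" --pt "0 0 0 0 0 0 -1" --pt "0 0 0 0 0 0 -1" --pt "0 0 0 0 0 0 -1" --pt "0 0 0 0 0 0 -1" --pt "0 0 0 0 0 0 -1"

```text
time: 10.5
position: [649.5, -105.9, 262.6]
eef_rot: [0.825, 0.07, 0.391, -0.402]
force: [-1.9, 0.4, -2.4]
gripper_width: 0.2
```

```bash
python3 go.py
```

```text
t 10.5 q [-0.83  0.59  0.73  1.99  0.98  0.58 -1.58] F [-1.9  0.4 -2.4] F.zl -3.0
tip rel start lip xl,yl,zl -10.3 11.0 128.1 rel target zl -23.5
turn left u [ 0.01 -0.78  0.06] finger xyz_l [0.79, -0.58, -0.19] jaw.zl 0.98
standoff [537. -64. 155.] shift u [-2.82  1.04 -2.69]
in [561. -99. 125.] shift u [-2.21  0.18 -3.44]
```

>>> send_rows --pt "0 0 0 -0.06 0.01 -0.08 -1" --pt "0 0 0 -0.06 0.01 -0.08 -1" --pt "0 0 0 -0.06 0.01 -0.08 -1" --pt "0 0 0 -0.08 0.12 0.07 -1" --pt "0 0 0 -0.11 0.15 0.1 -1" --pt "0 0 0 -0.13 0.2 0.14 -1" --pt "0 0 0 -0.13 0.2 0.14 -1" --pt "0 0 0 -0.13 0.2 0.14 -1" --pt "0 0 0 -0.13 0.2 0.14 -1" --pt "0 0 0 -0.13 0.2 0.14 -1"

```text
time: 11.33
position: [607.2, -50.4, 293.0]
eef_rot: [0.824, 0.071, 0.393, -0.401]
force: [0.2, 0.1, -0.5]
gripper_width: 0.4
```

>>> send_rows --pt "0 0 0 -0.3 0.2 0.1 -1" --pt "0 0 0 -0.3 0.2 0.1 -1" --pt "0 0 0 -0.3 0.2 0.1 -1" --pt "0 0 0 -0.3 0.2 0.1 -1" --pt "0 0 0 -0.3 0.2 0.1 -1" --pt "0 0 0 0 0 0 -1" --pt "0 0 0 0 0 0 -1" --pt "0 0 0 0 0 0 -1" --pt "0 0 0 0 0 0 -1" --pt "0 0 0 0 0 0 -1"

```text
time: 12.17
position: [544.2, -0.6, 319.3]
eef_rot: [0.821, 0.074, 0.393, -0.407]
force: [0.4, -0.0, -0.3]
gripper_width: 0.7
```

```bash
python3 go.py;  python3 - <<'E'
from h import *
a=snap('side','pics/s6.png')['img'];b=snap('top','pics/t6.png')['img']
r=lambda i,x,y,w,h,s:cv2.resize(i[y:y+h,x:x+w,::-1],None,fx=s,fy=s,interpolation=cv2.INTER_CUBIC)
cv2.imwrite('pics/z7.png',np.vstack([r(a,195,120,160,60,5),r(b,240,105,160,60,5)]))
E
```

```text
t 12.1667 q [-1.16  0.35  0.72  2.12  0.94  0.9  -1.66] F [ 0.4 -0.  -0.3] F.zl -0.0
tip rel start lip xl,yl,zl -143.0 95.8 104.4 rel target zl -47.2
turn left u [-0.06 -0.67 -0.05] finger xyz_l [0.8, -0.57, -0.18] jaw.zl 0.98
standoff [537. -64. 155.] shift u [-0.19 -1.59 -4.1 ]
in [561. -99. 125.] shift u [ 0.43 -2.46 -4.86]
```

View pics/z7.png

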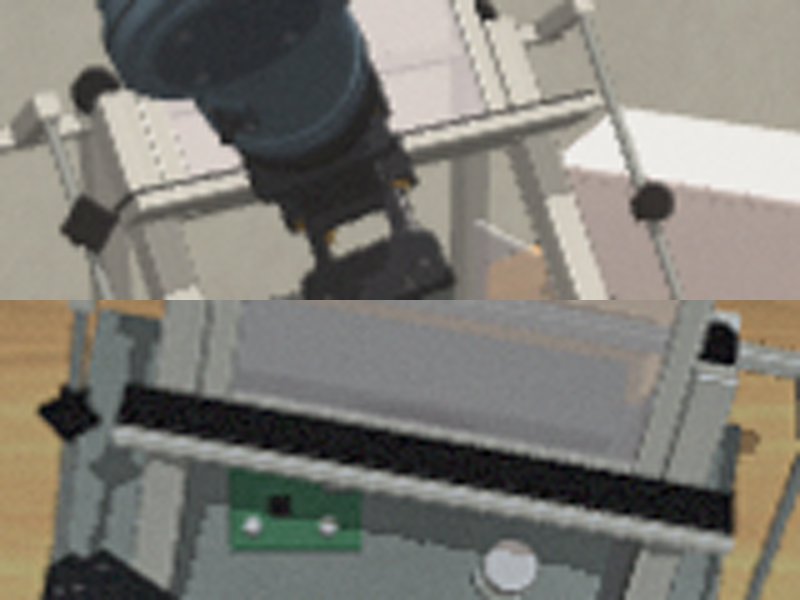

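```bash
python3 - <<'E'
from sash import *
def edge(f,S0,ys):
    c=load(f);g=cv2.GaussianBlur(cv2.cvtColor(c['img'],cv2.COLOR_RGB2GRAY).astype(np.float32),(0,0),.7);out=[]
    for y in ys:
        P=lambda S:proj(c,H(p,lip(S)-20*xl+7*zl+y*yl))
        u=P(S0);k=(P(S0+5)-P(S0-5))/10; t=np.arange(-12,12.1,.25)
        q=np.array([u+k*a for a in t]);v=cv2.remap(g,q[:,0].astype(np.float32)[None],q[:,1].astype(np.float32)[None],cv2.INTER_CUBIC)[0]
        d=-np.gradient(v);d[d<0]=0;i=d.argmax();w=slice(max(0,i-8),i+9);out.append(S0+(t[w]*d[w]).sum()/d[w].sum())
    return np.median(out).round(2),np.std(out).round(2)
for n,S0 in(('1',p[3]),('6',p[4]-116.8)):
    for v,ys in(('t',np.linspace(-160,160,30)),('s',np.r_[np.linspace(-160,-60,12),np.linspace(120,160,6)])): print(v+n,'expected',S0.round(1),edge(f'pics/{v}{n}.png',S0,ys))
# diamond centroid again: dark blob in both original views
for f,(x,y) in(('pics/s1.png',(212.4,164.4)),('pics/t1.png',(253.6,127.4)),('pics/s6.png',(212.4,164.4)),('pics/t6.png',(253.6,127.4))):
    c=load(f);g=cv2.cvtColor(c['img'],cv2.COLOR_RGB2GRAY).astype(float);Y,X=np.mgrid[:420,:560];m=(abs(X-x)<7)&(abs(Y-y)<7);w=np.clip(75-g,0,40)*m
    mk=H(p,np.array([0,196,18])+p[6]*xl+p[4]*zl);print(f,((w*X).sum()/w.sum()).round(2),((w*Y).sum()/w.sum()).round(2),'model',proj(c,mk).round(2))
E
```

```text
t1 expected 13.7 (np.float64(15.6), np.float64(1.39))
s1 expected 13.7 (np.float64(12.15), np.float64(0.39))
t6 expected 165.3 (np.float64(167.08), np.float64(0.98))
s6 expected 165.3 (np.float64(164.49), np.float64(0.26))
pics/s1.png 212.32 164.57 model [212.44 164.41]
pics/t1.png 253.7 127.29 model [253.69 127.34]
pics/s6.png 212.46 164.48 model [212.44 164.41]
pics/t6.png 253.64 127.3 model [253.69 127.34]
```

```bash
python3 -c "
from workcell import manip
print(manip.finish_job()); s=manip.state(); print(s['time'],s['force'])"
```

```text
the job is handed in; nothing more can be done
None
the job is handed in; nothing more can be done
```

View pics/t6.png

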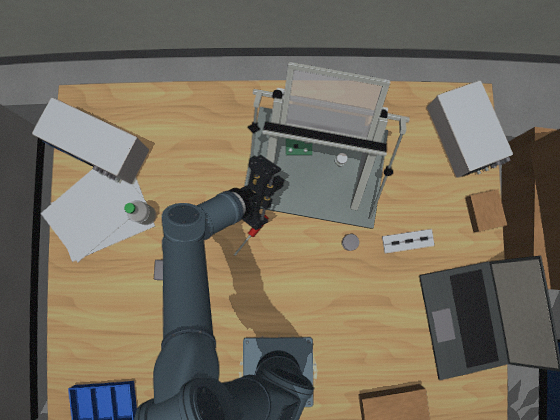

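The window is up with its lip level with the diamond marker, to about 1 mm by my measurements, and the job is handed in. I pushed it up from beneath the lip with the outside of the shut fingers. Then I lowered the fingers about 12 mm off the lip and backed away. It took about 12 s of robot time.

**Level:** After the release, the two cameras put the sash at 164.5 mm (side) and 167.1 mm (top), against a target of 165.3 mm. They disagree by 2.6 mm, and they already disagreed by 3.5 mm, in the same sense, in the first pictures. I take this as calibration error; the average is 165.8 mm.

**Clear of everything:** The last wrist force reading was about zero, and the fingertip stood over 10 cm from the lip.

**Other things on the bench and in the hood:** The diamond is at its original pixels. In the last top picture the disc, reel, breadboard and bottle look where they were. The board and jar, now seen uncovered instead of through the pane, show no sign of having been moved. The arm partly hides the screwdriver and power bank there, so I could not check those two fully; the fingertips stayed more than 100 mm above the bench throughout.

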